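Weigh the basket of repaired plugs on the hanging scale

TASK

Hang the red basket of plugs by its wire bail on the hook of the spring scale, letting its weight down very slowly and letting go only when the scale carries exactly all of it, so that the pointer never jumps down or springs up. When it hangs free and the pointer has settled, press the green record key fully down and let it come up again, leaving the basket hanging. Leave everything else on the bench as it is, the blue basket included.

Things in the scene. Friction and masses are not known exactly. Their poses are not given: they have to be found in the camera images.
- red_basket: Loose red open box 100 (x) x 80 (y) x 50 mm high, two plugs fixed inside; mass unknown, 0.33 to 0.83 kg. Origin: centre of its underside, z up. A rigid steel wire bail stands over its middle in the y-z plane (legs at y = +-38 mm, window open along x); on the bail stands a black grip block by which to carry it.
- bail_top (a point): Apex of the red basket's bail (centre-line of its 8 mm wire), 110 mm above the underside; basket's axes. From it the wire slopes down to 95 mm at y = +-30 mm. The hook goes under it along the basket's x, either way round; this point must rest in the hook.
- grip (a point): Centre of the red basket's black grip block, 147 mm above the underside, basket's axes. Block 16 (x) x 30 (y) x 42 mm high: underside at 126 mm, top at 168 mm; a 10 mm thick stem joins it to the bail's apex below.
- stand: Spring scale, fixed to the bench. Origin: on the bench straight below the hook; its x axis points from the hook to the column. Base plate 12 mm high, from x = -58 to 168 mm, 120 mm wide. Aluminium column 24 x 34 mm, 350 mm high, centred at x = +135 mm.
- hook_seat (a point): Where the bail wire's centre rests in the hook; 240 mm above the bench unloaded. Axes as stand. The hook is one 8 mm rod from the column towards -x, bent to a trough 28 mm wide in x at the top, with an upturned tip at x = -18 mm, its top 13 mm above this point. Bring the bail over the tip from -x, wire centre at least 20 mm above this point, then down.
- pointer (a joint): How far hook and red pointer have sunk, m: 0 unloaded, stop at 0.115. Spring 80 N/m with 0.2 N preload, lightly damped: the red basket settles between 0.037 and 0.100 by its mass. Let go with 1 N still in the hand, or pushed 1 N too far, it jumps (over 0.08 m/s). More than 15 N on the scale is too much.
- console: Grey box fixed to the bench, 110 (x) x 80 (y) x 35 mm high, origin centre of its underside, with the green record key.
- record_key_top (a point): Centre of the top face of the round green record key (28 mm across), on the console; press straight down.
- record_key (a joint): Travel of the record key, m: 0 up, 0.006 fully down; springs back. Fully down takes 5 N.
- blue_basket: Loose blue basket of the same shape as the red one, with brass terminals in it; not to be weighed. Origin: centre of its underside.
- meter: Loose grey multimeter 85 x 150 x 44 mm, lying; origin under its centre.
- plug: Loose blue and white industrial plug, 105 mm long, 48 mm thick; origin under its middle.
- tape: Loose yellow roll of tape, 70 mm across, 19 mm high.
- spray_can: Loose spray can, 54 mm across, 150 mm high.
- screwdriver: Loose screwdriver lying on the bench.
- weight: Loose brass weight, 40 mm across, 54 mm high.
Not all that is in view belongs to the job. What is shaped like the console but orange is not meant. Of the things that look like the red_basket, the larger one is meant.

How it is judged:
By the outcome, as a careful person would: the job done as asked, in the order asked, and still so for the second after the job is handed in, with the robot touching nothing.
It also fails if it takes over 58 s, if anything falls off the work surface, if the arm or the gripper's body presses on something with over 40 N, if the wrist force passes 120 N, or if a joint passes its speed limit or range.

ROBOT

A 7-joint arm with a two-finger parallel gripper is mounted at the origin on the work surface. World frame = base frame: x ahead of the robot, y to its left, z up, the work surface at z = 0. Lengths are in m, angles in rad, forces in N, time in s.
With the tool pointing down it reaches from about 0.35 to 0.9 m from the base axis. Payload 8.1 kg.
Tool frame: the origin (TCP) lies midway between the tips of the shut fingers; the grasp point (between the pads) lies 19 mm behind it; z points along the fingers, y is the direction in which the jaws open and shut (so a half turn about z gives the same grasp; the last joint's range is limited). The gripper opens to 92 mm and grips with 3 to 60 N. Pads are 19 mm wide; open, the fingers measure 130 mm over their backs; the gripper's body (75 mm by 190 mm) begins 47 mm behind the grasp point.
Start: joints at [1.036, 0.434, 0.025, 1.573, -0.012, 1.134, -0.075], TCP at [0.262, -0.568, 0.227] pointing down, gripper open.
Joint ranges: [-2.62, 2.62], [-0.44, 2.09], [-1.27, 1.32], [0.08, 2.57], [-1.32, 4.46], [0.12, 2], [-2.74, 2.74]. Speed limits (rad/s): [2.22, 2.22, 3.01, 3.01, 3.14, 3.14, 3.14].

INTERFACE

Orientations are given as a rotation vector (axis times angle).
In Python, from cell import monitor, get_image, get_calibration, workorder, look_for, masks_of gives the robot as it stands.
- The arm moves only by the shell command python3 -m crank 'ROWS' [FORCE]. ROWS is JSON, a list of rows, each a list of 3 entries, a list of its own where there are three numbers: the shift along the tool's x, y, z in cm, then the turn about the tool's z in degrees, then the closure in counts, from 0 (fully open) to 255 (shut). A call has 1 to 5 rows; each row shifts and turns the commanded pose from where the row before left it, along the tool's axes as they then stand; what a row does not reach is not made up. A row lasts 1/10 s, in which the tool goes at most 50 mm and 8.59 degrees, less where a joint would pass 70% of its speed; a pose out of reach is approached as far as the arm can. A call with a gripper value outside its range is refused whole. The fingers move at their own pace and stop on an object; FORCE is the grip in N (left out, the last holds). Time passes only in rows, so rows that do not move let the fingers close. It gives the time, the measured TCP pose, the force and the opening at its end, in the units of the state.
- monitor.observe(): the state, without advancing time (a new reading comes with each control period).
- get_image(name): name is "scene" or "top" or "wrist"; returns (picture, depth): 384x512x3 uint8, red, green, blue; 384x512 float32, m along the optical axis (not along the pixel's ray), 0 where there is no reading.
- get_calibration(name): a dict with "fx", "fy", "cx", "cy" (pixels), "R" (3x3) and "t" (3): a world point X has camera coordinates R X + t. Camera axes: x right, y down, z forward; pixel columns grow to the right and rows downward; lengths in m; the calibration is good to about 2 mm. A picture is of the moment at which its call begins: read the wrist's pose just before it. get_calibration takes no time and is no camera call; for the wrist camera it gives the pose at the moment of the call.
- workorder.sign_off(): hands the job in, once; it reports no verdict.
Trained networks look in the newest picture that a camera, given by its name, has taken for a name from the list of things; names that differ only in an ending like _2 or _b are one class to them, and where a whole thing is asked for, a point or a joint stands for the part that bears it (a point fixed in the world has none). Each returns a list of dicts, best first, with "score" (0 to 1); they miss things now and then, are a little off and sometimes report something else, mostly with a low value. They report only what shows in the picture. A call takes as long as a camera call. They do not tell look-alikes from the thing itself.
- look_for(label, camera): "location" ([x, y, z] in m, in world coordinates, good to about 4 mm: the middle of the surface that is visible of it).
- masks_of(label, camera): "region" (384x512 bool, what is visible of it).
The state is a dict: "clock": time; "joints": joint angles; "dq": joint speeds; "joint_efforts": joint torques, N m; "position": TCP position; "ee_rot": TCP orientation; "force": force on the tool from outside, world axes, zero at the start; "ft_torque": the same for the moment, N m; "width": opening from 0.0 (shut) to 1.0 (fully open).
Only numpy, scipy, OpenCV 4.12 (cv2) and the standard library are available. Lean on these libraries where they do the work, as an engineer would, in place of code of your own. Each camera call takes 0.05 s, during which the arm holds its last target.

## Working session

There is one attempt and no reset: what is moved stays moved. The work goes in short steps, Python scripts to look and compute and a shell command to move; the robot and the scene stay as the last step left them, time stands still between calls to the robot, and variables do not carry over. Pictures are saved under pics/ and viewed, and the job is handed in when it is done.

```bash
ls; mkdir -p pics; python3 - <<'E'
from cell import monitor,get_image,get_calibration,look_for
import cv2,numpy as np
print(monitor.observe())
for n in ["scene","top"]:
    im,d=get_image(n); cv2.imwrite(f"pics/{n}0.png",im[:,:,::-1]); np.savez(f"pics/{n}0.npz",im=im,d=d)
    c=get_calibration(n); print(n,c)
    for l in ["red_basket","grip","stand","hook_seat","console","record_key_top","blue_basket"]:
        try: print(l,[(round(r["score"],2),np.round(r["location"],3).tolist()) for r in look_for(l,n)])
        except Exception as e: print(l,e)
E
```

```text
pics
{'clock': 0.0, 'joints': array([ 1.03641484,  0.43525064,  0.02495582,  1.57406333, -0.01158363,
        1.13401431, -0.07508123]), 'dq': array([ 0.00108366, -0.00165122, -0.00066586,  0.00064343, -0.00108118,
       -0.00059867,  0.00101559]), 'joint_efforts': array([-2.25000469e-03, -6.67863035e+01,  9.83824655e-01, -3.14453673e+01,
       -6.06317958e-02,  4.31804080e-02,  1.49003895e-04]), 'position': array([ 0.26129873, -0.56720457,  0.22594066]), 'ee_rot': array([-3.06719390e+00, -6.72616748e-01,  7.66244723e-04]), 'force': array([-0.03147213,  0.28694627, -0.39031148]), 'ft_torque': array([-0.02237086, -0.01195142, -0.0382798 ]), 'width': 0.9990691287918805}
scene {'fx': 356.55103994197594, 'fy': 356.55103994197594, 'cx': 249.81317550529425, 'cy': 190.37231783564135, 'R': array([[-0.62878904,  0.77756258,  0.00455878],
       [ 0.56539132,  0.46122234, -0.68381767],
       [-0.53381364, -0.42739956, -0.72963868]]), 't': array([ 0.33962563, -0.18172649,  1.38413306])}
red_basket [(0.8, [0.769, -0.268, 0.028]), (0.71, [0.589, -0.194, 0.034])]
grip [(0.93, [0.592, -0.191, 0.
[... 458 characters left out ...]
, 'cx': 255.623184357017, 'cy': 186.92032947144818, 'R': array([[ 0.02566693, -0.99966178, -0.00418675],
       [-0.99136117, -0.02491449, -0.12877228],
       [ 0.12862442,  0.00745577, -0.99166535]]), 't': array([-0.0180131 ,  0.55488199,  1.16232228])}
red_basket [(0.65, [0.76, -0.265, 0.024])]
grip [(0.77, [0.576, -0.196, 0.036]), (0.69, [0.76, -0.27, 0.027])]
stand [(0.84, [0.588, 0.006, 0.012])]
hook_seat [(0.68, [0.623, 0.001, 0.25])]
console [(0.78, [0.285, 0.353, 0.034]), (0.69, [0.46, 0.325, 0.036]), (0.57, [0.588, 0.006, 0.014])]
record_key_top [(0.56, [0.641, -0.384, 0.034]), (0.4, [0.437, 0.322, 0.055])]
blue_basket [(0.76, [0.434, -0.33, 0.039]), (0.46, [0.575, -0.194, 0.036])]
```

View pics/scene0.png

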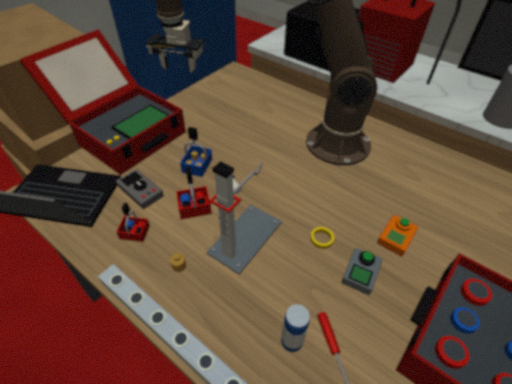

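View pics/top0.png

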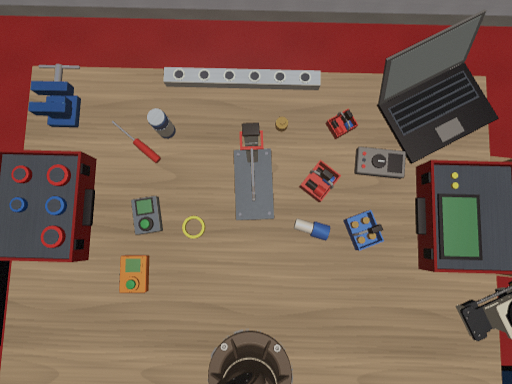

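The red candidates are the basket at top view (319,181) / scene (194,200) and the one at top (341,124) / scene (132,228). The first looks larger, so I'll check it with a crop and depth.

```bash
cat > h.py <<'E'
import numpy as np
from cell import get_calibration
def cloud(n,d,c=None):
    c=c or get_calibration(n)
    v,u=np.mgrid[0:384,0:512]
    P=np.stack([(u-c["cx"])/c["fx"]*d,(v-c["cy"])/c["fy"]*d,d],-1)
    return (P-c["t"])@c["R"]
def proj(n,X):
    c=get_calibration(n); p=c["R"]@np.array(X)+c["t"]; return c["fx"]*p[0]/p[2]+c["cx"],c["fy"]*p[1]/p[2]+c["cy"]
E
python3 - <<'E'
import numpy as np,cv2
from h import *
ims=[]
for n,(u,v) in [("top",(330,160)),("scene",(175,200)),]:
    z=np.load(f"pics/{n}0.npz"); im=z["im"]
    ims.append(cv2.resize(im[v-60:v+60,u-65:u+65],None,fx=3,fy=3,interpolation=cv2.INTER_CUBIC))
cv2.imwrite("pics/crop1.png",np.hstack(ims)[:,:,::-1])
for n in ["top","scene"]:
    z=np.load(f"pics/{n}0.npz"); P=cloud(n,z["d"]); im=z["im"].astype(int)
    for nm,c in [("A",(.58,-.195)),("B",(.76,-.267))]:
        near=(np.hypot(P[...,0]-c[0],P[...,1]-c[1])<.085)&(z["d"]>0)
        box=near&(P[...,2]>.025)&(P[...,2]<.065)&(im[...,0]>1.6*im[...,1]) 
        q=P[box]; r=cv2.minAreaRect(q[:,:2].astype(np.float32)*1000); print(n,nm,"box",len(q),np.round(r[0],1),np.round(r[1],1),r[2],q[:,2].max())
        for lo,hi in[(.066,.12),(.12,.16),(.16,.18)]:
            g=P[near&(P[...,2]>lo)&(P[...,2]<hi)]
            print("  ",lo,len(g),np.round(g.mean(0),4) if len(g) else "", np.round(g[:,2].max(),3) if len(g) else "")
            if lo==.16 and len(g)>3: print("   ",cv2.minAreaRect(g[:,:2].astype(np.float32)*1000))
    # hook / stand
    near=(np.abs(P[...,0]-.62)<.25)&(np.abs(P[...,1])<.1)&(z["d"]>0)
    g=P[near&(P[...,2]>.215)&(P[...,2]<.30)]
    print("hook",len(g))
    if n=="top": 
        o=np.argsort(g[:,0]); print(np.round(g[o],3).tolist())
    g=P[near&(P[...,2]>.32)]; print("coltop",np.round(g.mean(0),3),cv2.minAreaRect(g[:,:2].astype(np.float32)*1000))
    g=P[near&(P[...,2]>.006)&(P[...,2]<.018)]; print("base",cv2.minAreaRect(g[:,:2].astype(np.float32)*1000))
E
```

```text
top A box 338 [ 580.5 -200.1] [78.5 99. ] 53.25861358642578 0.06399906580619741
   0.066 56 [ 0.5815 -0.1981  0.097 ] 0.112
   0.12 30 [ 0.5756 -0.1955  0.1456] 0.16
   0.16 66 [ 0.5809 -0.1997  0.1684] 0.173
    ((580.6658325195312, -200.38697814941406), (29.39727020263672, 16.25522232055664), 48.784671783447266)
top B box 157 [ 766.5 -269.7] [60.5 76.1] 31.301855087280273 0.04159911760990244
   0.066 52 [ 0.7638 -0.2694  0.0921] 0.119
   0.12 37 [ 0.7668 -0.2701  0.1271] 0.133
   0.16 0  
hook 401
[[0.494, 0.0, 0.252], [0.496, -0.002, 0.255], [0.496, 0.0, 0.252], [0.496, 0.003, 0.252], [0.499, 0.0, 0.256], [0.499, 0.003, 0.252], [0.499, -0.002, 0.252], [0.501, -0.002, 0.253], [0.502, 0.003, 0.25], [0.502, 0.0, 0.25], [0.504, -0.002, 0.249], [0.505, 0.001, 0.246], [0.505, 0.003, 0.245], [0.507, 0.003, 0.244], [0.507, -0.002, 0.245], [0.508, 0.001, 0.241], [0.51, 0.003, 0.239], [0.51, 0.001, 0.239], [0.511, -0.002, 0.237], [0.514, -0.002, 0.235], [0.514, 0.001, 0.233], [0.514, 0.003, 0.233], [0.516, 0.001, 0.237], [0.516, -0.002, 0.236], [0.516, 0.004, 0.234], [0.518, 0.004, 0.236], 
[... 8908 characters left out ...]
99.8] 53.25358963012695 0.06217854441647686
   0.066 57 [ 0.5972 -0.1795  0.0944] 0.116
   0.12 43 [ 0.5902 -0.189   0.1424] 0.158
   0.16 51 [ 0.5838 -0.1974  0.1662] 0.17
    ((581.8834228515625, -199.81198120117188), (30.98613739013672, 15.79504108428955), 53.218894958496094)
scene B box 265 [ 768.5 -269.7] [66.1 78.4] 32.74369812011719 0.04654547985298395
   0.066 88 [ 0.7712 -0.2654  0.0936] 0.119
   0.12 38 [ 0.7694 -0.2675  0.1254] 0.129
   0.16 0  
hook 654
coltop [0.655 0.014 0.344] ((650.5107421875, 10.746668815612793), (31.14664077758789, 40.444698333740234), 3.393033027648926)
base ((621.437744140625, 1.9560928344726562), (149.76303100585938, 337.6572570800781), 84.8127670288086)
```

View pics/crop1.png

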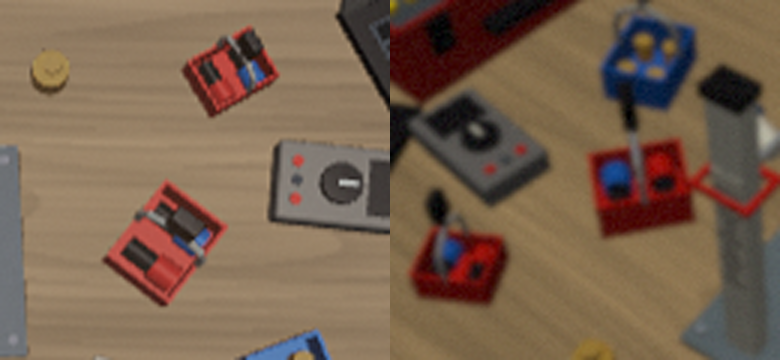

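The crop shows two red baskets of the same shape. By depth the one at (319,181) is 99 x 79 mm with its grip top at 168 mm. The one at (341,124) is only 76 x 61 mm. The first is the one meant. Next I'll measure the key and write a helper to work out the moves.

```bash
cat > plan.py <<'E'
import sys,numpy as np
from cell import monitor
from scipy.spatial.transform import Rotation as R
# usage: plan.py x y z yaw(deg of tool x) ; prints needed shift in tool axes (cm) and turn (if shift first)
s=monitor.observe(); M=R.from_rotvec(s["ee_rot"]).as_matrix()
a=np.degrees(np.arctan2(M[1,0],M[0,0]))
print("clock",round(s["clock"],2),"pos",np.round(s["position"],4),"yaw",round(a,2),"zdir",np.round(M[:,2],4),"F",np.round(s["force"],2),"w",round(s["width"],3),"q",np.round(s["joints"],2))
if len(sys.argv)>1:
    t=np.array([float(v) for v in sys.argv[1:4]]); d=t-s["position"]
    print("tool shift cm",np.round(M.T@d*100,2))
    if len(sys.argv)>4:
        print("turn",round(-((float(sys.argv[4])-a+180)%360-180),2))
        b=np.radians(float(sys.argv[4])); print("shift in axes after turn",np.round(np.array([d[0]*np.cos(b)+d[1]*np.sin(b),d[0]*np.sin(b)-d[1]*np.cos(b),-d[2]])*100,2))
E
python3 - <<'E'
import numpy as np,cv2
from h import *
for n in ["top","scene"]:
    z=np.load(f"pics/{n}0.npz"); P=cloud(n,z["d"]); im=z["im"].astype(int)
    near=(np.hypot(P[...,0]-.46,P[...,1]-.325)<.07)&(z["d"]>0)
    g=near&(P[...,2]>.046)&(P[...,2]<.07); q=P[g]; print(n,len(q),q.mean(0),np.median(q[:,2]),cv2.minAreaRect(q[:,:2].astype(np.float32)*1000))
    g=near&(im[...,1]>1.5*im[...,0])&(im[...,1]>1.5*im[...,2]); q=P[g]; print(len(q),np.percentile(q[:,2],[5,50,95]))
    q=P[near&(P[...,2]>.025)&(P[...,2]<.042)];print(cv2.minAreaRect(q[:,:2].astype(np.float32)*1000))
c=get_calibration("wrist"); C=-c["R"].T@c["t"]; print("wristcam",C,c["R"][2])
E
python3 plan.py 0.581 -0.200 0.24 -36.75
```

```text
top 136 [0.43449668 0.32475607 0.05309112] 0.052975556305667665 ((434.13507080078125, 326.06964111328125), (39.09043884277344, 42.7158088684082), 2.089362144470215)
74 [0.04758296 0.05739207 0.06104407]
((463.3015441894531, 331.43634033203125), (110.96112060546875, 81.76455688476562), 10.446310043334961)
scene 131 [0.43945491 0.32775095 0.0524714 ] 0.0544669488014655 ((435.419189453125, 326.6846008300781), (39.27213668823242, 40.57429504394531), 72.85033416748047)
333 [0.03360569 0.03661534 0.05764943]
((463.2376708984375, 332.1414489746094), (112.19436645507812, 79.7121810913086), 10.79513168334961)
wristcam [ 0.33492846 -0.53408766  0.3847282 ] [-0.27137972 -0.12438054 -0.95440166]
clock 0.8 pos [ 0.2616 -0.5677  0.2268] yaw 24.73 zdir [ 1.e-04 -1.e-04 -1.e+00] F [ 0.9  -0.29  0.14] w 1.001 q [ 1.04  0.43  0.03  1.57 -0.01  1.13 -0.08]
tool shift cm [ 44.4  -20.03  -1.32]
turn 61.48
shift in axes after turn [  3.6  -48.57  -1.32]
```

```bash

python3 -m crank '[[[3.7,-1.7,-0.3],0,0],[[3.7,-1.7,-0.3],0,0],[[3.7,-1.7,-0.3],0,0],[[3.7,-1.7,-0.3],0,0],[[3.7,-1.7,0],0,0]]'
python3 -m crank '[[[3.7,-1.6,0],0,0],[[3.7,-1.6,0],0,0],[[3.7,-1.6,0],0,0],[[3.7,-1.6,0],0,0],[[3.7,-1.6,0],0,0]]'
python3 plan.py 0.581 -0.200 0.24 143.25
```

```text
clock: 1.3
position: [0.3951, -0.4119, 0.2394]
ee_rot: [3.068, 0.672, 0.001]
force: [1.0, -0.8, -0.2]
width: 1.0
clock: 1.8
position: [0.5295, -0.2617, 0.2389]
ee_rot: [3.068, 0.673, 0.0]
force: [0.5, -0.1, 0.7]
width: 1.001
clock 1.8 pos [ 0.5295 -0.2617  0.2389] yaw 24.73 zdir [ 4.e-04 -3.e-04 -1.e+00] F [ 0.49 -0.11  0.7 ] w 1.001 q [ 0.45  0.37 -0.11  1.64  0.04  1.13 -0.81]
tool shift cm [ 7.26 -3.45 -0.11]
turn -118.52
shift in axes after turn [-0.43  8.03 -0.11]
```

```bash

python3 -m crank '[[[3.6,-1.7,0],-8,0],[[0,0,0],-8.5,0],[[0,0,0],-8.5,0],[[0,0,0],-8.5,0],[[0,0,0],-8.5,0]]' >/dev/null
python3 -m crank '[[[0,0,0],-8.5,0],[[0,0,0],-8.5,0],[[0,0,0],-8.5,0],[[0,0,0],-8.5,0],[[0,0,0],-8.5,0]]' >/dev/null
python3 -m crank '[[[0,0,0],-8.5,0],[[0,0,0],-8.5,0],[[0,0,0],-8.5,0],[[0,0,0],-8,0],[[0,0,0],0,0]]' 
python3 plan.py 0.581 -0.200 0.24 143.25
python3 - <<'E'
from cell import *
import cv2,numpy as np
from h import *
c=get_calibration("wrist");im,d=get_image("wrist"); cv2.imwrite("pics/w1.png",im[:,:,::-1])
P=cloud("wrist",d,c); near=(np.hypot(P[...,0]-.581,P[...,1]+.2)<.08)&(d>0)
g=P[near&(P[...,2]>.158)&(P[...,2]<.18)]; print(len(g),g.mean(0) if len(g) else 0, cv2.minAreaRect(g[:,:2].astype(np.float32)*1000) if len(g) else 0)
E
```

```text
clock: 3.3
position: [0.5541, -0.2327, 0.2386]
ee_rot: [-1.001, -2.978, -0.0]
force: [0.1, 0.2, -0.1]
width: 0.997
clock 3.3 pos [ 0.5541 -0.2327  0.2386] yaw 142.84 zdir [-0.e+00  2.e-04 -1.e+00] F [ 0.09  0.19 -0.14] w 0.997 q [ 0.7   0.45 -0.56  1.58  0.25  1.18  1.01]
tool shift cm [-0.17  4.23 -0.14]
turn -0.41
shift in axes after turn [-0.2   4.23 -0.14]
761 [ 0.57958998 -0.20064899  0.16702594] ((580.8236694335938, -200.90924072265625), (29.928091049194336, 16.193735122680664), 52.757843017578125)
```

View pics/w1.png

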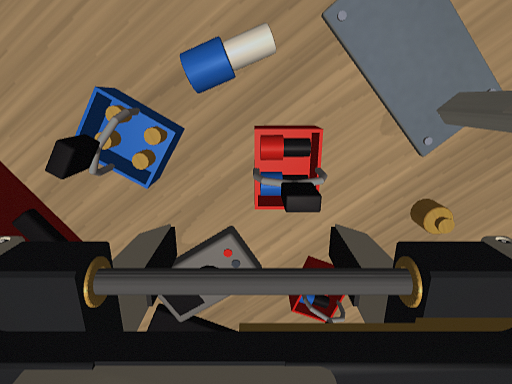

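The wrist view shows the red basket at (288,165), its grip block at (300,197) and the bail square to the jaws. The grip measures (0.581,-0.2005), which agrees with the earlier measurement.

```bash
cat > favg.py <<'E'
import sys,numpy as np
from cell import monitor,get_image
N=int(sys.argv[1]) if len(sys.argv)>1 else 8
L=[];T=[]
for i in range(N):
    get_image("top"); s=monitor.observe(); L.append(s["force"]);T.append(s["ft_torque"])
L=np.array(L);print("clk",round(s["clock"],2),"F mean",np.round(L.mean(0),3),"sd",np.round(L.std(0),2),"Tq",np.round(np.mean(T,0),3),"z",np.round(s["position"],4),"w",round(s["width"],3))
E
python3 -m crank '[[[0,2.1,0],-0.2,0],[[-0.2,2.1,0],0,0],[[0,0,4],0,0],[[0,0,3],0,0]]' 
python3 plan.py 0.581 -0.2005 0.131 143.1; python3 favg.py 8
```

```text
clock: 3.75
position: [0.5817, -0.1994, 0.1679]
ee_rot: [1.003, 2.976, 0.0]
force: [-1.1, 0.1, -0.7]
width: 1.0
clock 3.75 pos [ 0.5817 -0.1994  0.1679] yaw 142.74 zdir [ 1.1e-03 -2.0e-04 -1.0e+00] F [-1.07  0.07 -0.69] w 1.0 q [ 0.61  0.53 -0.54  1.64  0.31  1.06  0.9 ]
tool shift cm [-0.01 -0.13  3.69]
turn -0.36
shift in axes after turn [-0.01 -0.13  3.69]
clk 4.15 F mean [-0.521  0.092  0.179] sd [1.19 0.59 1.78] Tq [ 0.056 -0.113 -0.007] z [ 0.5821 -0.2005  0.1706] w 1.002
```

```bash

python3 -m crank '[[[0,0,1.5],-0.3,0],[[0,0,1.5],0,0],[[0,0,0.8],0,0],[[0,0,0],0,0]]' 
python3 plan.py 0.581 -0.2005 0.131 143.1; python3 favg.py 8
```

```text
clock: 4.55
position: [0.5798, -0.2001, 0.1286]
ee_rot: [-0.99, -2.978, 0.0]
force: [0.6, 0.2, 0.4]
width: 0.999
clock 4.55 pos [ 0.5798 -0.2001  0.1286] yaw 143.23 zdir [-3.4e-03  9.0e-04 -1.0e+00] F [0.62 0.25 0.42] w 0.999 q [ 0.6   0.57 -0.53  1.68  0.34  0.99  0.88]
tool shift cm [-0.12  0.04 -0.24]
turn 0.13
shift in axes after turn [-0.12  0.04 -0.24]
clk 4.95 F mean [0.21  0.304 0.194] sd [0.34 0.44 0.5 ] Tq [ 0.047 -0.175 -0.004] z [ 0.5814 -0.2003  0.1311] w 0.999
```

```bash

python3 -m crank '[[[0,0,0],0,255],[[0,0,0],0,255],[[0,0,0],0,255],[[0,0,0],0,255],[[0,0,0],0,255]]' 30
python3 -m crank '[[[0,0,0],0,255],[[0,0,0],0,255],[[0,0,-0.3],0,255],[[0,0,-0.5],0,255],[[0,0,-1],0,255]]' 30
python3 favg.py 6
```

```text
clock: 5.45
position: [0.5811, -0.2002, 0.1307]
ee_rot: [0.991, 2.981, -0.0]
force: [-0.3, 0.0, 0.7]
width: 0.614
clock: 5.95
position: [0.5797, -0.2, 0.1477]
ee_rot: [-0.989, -2.978, 0.0]
force: [-0.4, -0.9, -8.4]
width: 0.329
clk 6.25 F mean [ 0.38   0.054 -7.554] sd [1.   0.38 0.49] Tq [ 0.084 -0.244  0.019] z [ 0.5807 -0.2002  0.1483] w 0.32
```

```bash

python3 -m crank '[[[0,0,-2],0,255],[[0,0,-3],0,255],[[0,0,-3],0,255],[[0,0,-3],0,255],[[0,0,-2.5],0,255]]' 
python3 -m crank '[[[0,0,-1.3],-4,255],[[0,0,0],-8,255],[[0,0,0],-8,255],[[0,0,0],-8,255],[[0,0,0],-8,255]]' 
python3 -m crank '[[[0,0,0],-4,255],[[0,0,0],0,255]]' 
python3 plan.py 0.42 -0.1 0.296 183.4
```

```text
clock: 6.75
position: [0.581, -0.2001, 0.285]
ee_rot: [0.99, 2.981, 0.0]
force: [0.8, -0.3, -8.4]
width: 0.326
clock: 7.25
position: [0.5807, -0.2002, 0.2962]
ee_rot: [-0.012, -3.14, -0.0]
force: [-0.2, -0.5, -7.9]
width: 0.321
clock: 7.45
position: [0.5807, -0.2003, 0.2961]
ee_rot: [0.09, -3.139, -0.001]
force: [0.4, -0.1, -8.7]
width: 0.328
clock 7.45 pos [ 0.5807 -0.2003  0.2961] yaw -176.71 zdir [-1.1e-03  3.0e-04 -1.0e+00] F [ 0.39 -0.09 -8.73] w 0.328 q [ 0.72  0.47 -0.73  1.45  0.31  1.34  1.6 ]
tool shift cm [15.47 10.94  0.03]
turn -0.11
shift in axes after turn [1.545e+01 1.097e+01 1.000e-02]
```

```bash

python3 -m crank '[[[1.5,1.1,0],0,255],[[2.6,1.8,0],0,255],[[2.6,1.8,0],0,255],[[2.6,1.8,0],0,255],[[2.6,1.8,0],0,255]]' 
python3 -m crank '[[[2.1,1.5,0],0,255],[[1.5,1.1,0],0,255],[[0,2,0],0,255],[[0,3,0],0,255],[[0,3,0],0,255]]'
python3 -m crank '[[[0,1,0],0,255],[[0,0.5,0],0,255],[[0,0,0],0,255]]'
python3 plan.py 0.425 -0.0035 0.296 183.4
python3 - <<'E'
from cell import *
import cv2,numpy as np
for n in ["scene","top"]:
    im,d=get_image(n); cv2.imwrite(f"pics/{n}1.png",im[:,:,::-1]); np.savez(f"pics/{n}1.npz",im=im,d=d)
c=get_calibration("wrist");im,d=get_image("wrist"); cv2.imwrite(f"pics/wrist1.png",im[:,:,::-1]); np.savez("pics/wrist1.npz",im=im,d=d,R=c["R"],t=c["t"],k=[c[x] for x in("fx","fy","cx","cy")])
a=cv2.imread("pics/scene1.png")[110:290,120:360]; b=cv2.imread("pics/wrist1.png")
cv2.imwrite("pics/j1.png",np.hstack([cv2.resize(a,(400,300)),cv2.resize(b,(400,300))]))
E
```

```text
clock: 7.95
position: [0.4563, -0.1232, 0.2964]
ee_rot: [0.084, -3.14, 0.0]
force: [0.4, -0.2, -7.2]
width: 0.325
clock: 8.45
position: [0.4152, -0.0194, 0.2969]
ee_rot: [-0.083, 3.14, -0.001]
force: [-0.4, 0.1, -7.8]
width: 0.329
clock: 8.75
position: [0.4148, -0.0052, 0.2967]
ee_rot: [-0.088, 3.14, -0.001]
force: [-0.1, -0.6, -7.6]
width: 0.326
clock 8.75 pos [ 0.4148 -0.0052  0.2967] yaw -176.79 zdir [ 1.e-04 -5.e-04 -1.e+00] F [-0.1  -0.62 -7.65] w 0.326 q [ 0.73  0.11 -0.91  1.88  0.1   1.19  1.42]
tool shift cm [-1.03  0.12  0.07]
turn -0.19
shift in axes after turn [-1.03  0.11  0.07]
```

View pics/j1.png

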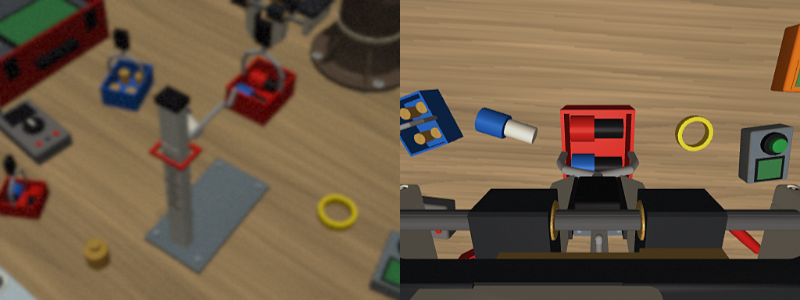

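```bash
python3 - <<'E'
import numpy as np,cv2
from h import *
z=np.load("pics/scene1.npz"); P=cloud("scene",z["d"]); im=z["im"].astype(int)
near=(np.hypot(P[...,0]-.415,P[...,1]+.005)<.085)&(z["d"]>0)
red=near&(im[...,0]>1.6*im[...,1])&(P[...,2]>.12); q=P[red]; print(len(q),np.percentile(q[:,2],[1,50,99]))
r=q[q[:,2]>.195]; print(cv2.minAreaRect(r[:,:2].astype(np.float32)*1000))
g=near&(P[...,2]>.225)&(P[...,2]<.275); o=P[g]
b=o[(np.abs(o[:,0]-.415)<.02)]; print("wire", b.shape,np.round(b[np.argsort(b[:,1])][::3],3).tolist())
h=P[(np.abs(P[...,1]-.003)<.02)&(P[...,0]>.45)&(P[...,0]<.63)&(P[...,2]>.225)&(P[...,2]<.27)]
for x in np.arange(.48,.63,.01):
    s=h[np.abs(h[:,0]-x)<.005]; print(round(x,3),len(s),np.round(s.mean(0),4) if len(s) else "", s[:,2].max() if len(s) else "")
E
```

```text
1054 [0.16399641 0.19553085 0.63698859]
((431.4638977050781, 2.718994140625), (134.0452117919922, 92.84297943115234), 4.970242500305176)
wire (120, 3) [[0.42, -0.047, 0.234], [0.419, -0.044, 0.231], [0.422, -0.042, 0.237], [0.423, -0.041, 0.231], [0.421, -0.04, 0.249], [0.422, -0.039, 0.243], [0.42, -0.037, 0.246], [0.423, -0.035, 0.253], [0.421, -0.034, 0.259], [0.42, -0.031, 0.26], [0.419, -0.028, 0.261], [0.421, -0.023, 0.261], [0.42, -0.02, 0.262], [0.419, -0.018, 0.266], [0.419, -0.015, 0.264], [0.42, -0.011, 0.27], [0.42, -0.007, 0.269], [0.42, -0.001, 0.268], [0.418, 0.001, 0.272], [0.421, 0.003, 0.268], [0.418, 0.005, 0.267], [0.412, 0.007, 0.267], [0.418, 0.008, 0.261], [0.42, 0.012, 0.268], [0.417, 0.014, 0.267], [0.419, 0.015, 0.262], [0.418, 0.018, 0.263], [0.417, 0.021, 0.26], [0.415, 0.023, 0.257], [0.417, 0.025, 0.252], [0.416, 0.027, 0.259], [0.416, 0.028, 0.25], [0.415, 0.03, 0.257], [0.419, 0.031, 0.246], [0.416, 0.032, 0.244], [0.42, 0.032, 0.233], [0.417, 0.033, 0.239], [0.415, 0.034, 0.241], [0.419, 0.035, 0.238], [0.416, 0.036, 0.236]]
0.48 0  
0.49 0  
0.5 12 [0.5007 0.0013 0.2481] 0.2517143185544547
0.51 19 [0.5094 0.0018 0.2388] 0.2482558684861463
0.52 5 [0.5189 0.0037 0.2332] 0.23518243142269837
0.53 10 [0.5309 0.0043 0.2436] 0.2476382184249768
0.54 10 [0.5399 0.0039 0.2466] 0.24916914380238386
0.55 13 [0.5502 0.0046 0.2467] 0.24937216914154534
0.56 11 [0.5602 0.0051 0.246 ] 0.2483677962658997
0.57 12 [0.5709 0.0063 0.2465] 0.24873586898965883
0.58 12 [0.5809 0.0067 0.2466] 0.249145323558249
0.59 10 [0.5903 0.0075 0.2465] 0.24997137947308906
0.6 12 [0.5999 0.0084 0.2472] 0.24903372954543945
0.61 13 [0.6097 0.0088 0.2462] 0.2477380228409658
0.62 7 [0.6186 0.0106 0.2461] 0.24773458904340556
0.63 4 [0.6278 0.0196 0.2475] 0.24808669640442083
```

```bash

python3 -m crank '[[[-1.5,0,0],0,255],[[-2.5,0,0],0,255],[[-2.5,0.1,0],0,255],[[-2,0.1,0],0,255],[[-1.2,0,0],0,255]]' 
python3 -m crank '[[[-0.4,0,0],-0.2,255],[[0,0,0],0,255],[[0,0,0],0,255]]'
python3 plan.py 0.5155 0.0018 0.261 183.4; python3 favg.py 14
python3 - <<'E'
from cell import *
import cv2,numpy as np
from h import *
im,d=get_image("scene"); cv2.imwrite("pics/s2.png",cv2.resize(im[100:280,130:370,::-1],(800,600),interpolation=cv2.INTER_CUBIC))
E
```

```text
clock: 9.4
position: [0.5131, 0.0011, 0.2961]
ee_rot: [0.085, -3.14, -0.001]
force: [0.1, -0.0, -8.5]
width: 0.327
clock: 9.7
position: [0.5147, 0.0022, 0.2966]
ee_rot: [0.094, -3.139, 0.001]
force: [0.3, -0.2, -7.8]
width: 0.325
clock 9.7 pos [0.5147 0.0022 0.2966] yaw -176.57 zdir [-9.e-04 -5.e-04 -1.e+00] F [ 0.31 -0.2  -7.77] w 0.325 q [ 0.57  0.32 -0.88  1.68  0.26  1.26  1.27]
tool shift cm [-0.08 -0.04  3.56]
turn 0.03
shift in axes after turn [-0.08 -0.04  3.56]
clk 10.4 F mean [-0.107 -0.063 -8.165] sd [0.35 0.32 0.46] Tq [ 0.123 -0.133  0.009] z [0.5156 0.0025 0.2967] w 0.324
```

View pics/s2.png

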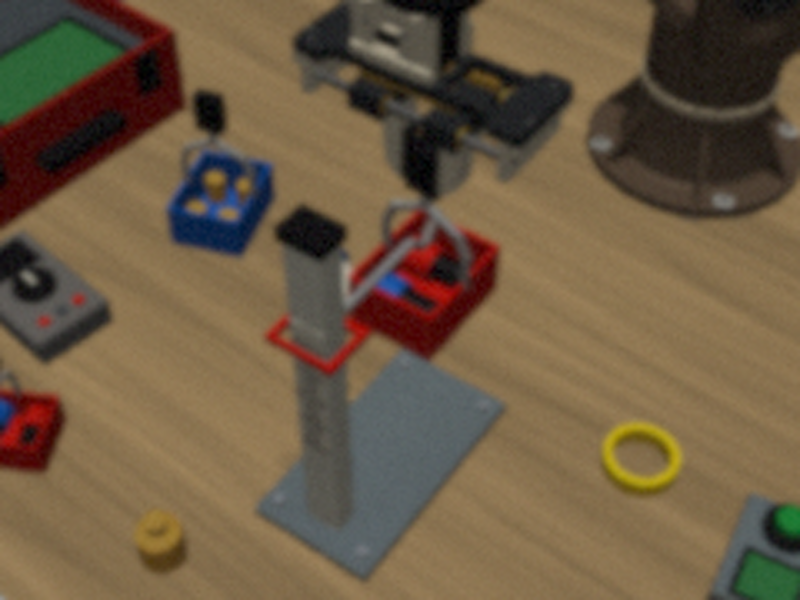

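The hook rod passes through the bail window, with the bail apex above the trough at about (425,215). I'll lower it slowly now.

```bash

python3 -m crank '[[[0,0,0.6],0,255],[[0,0,0.8],0,255],[[0,0,0.6],0,255],[[0,0,0.3],0,255],[[0,0,0.2],0,255]]' 
python3 -m crank '[[[0,0,0.2],0,255],[[0,0,0.2],0,255],[[0,0,0.2],0,255],[[0,0,0.2],0,255],[[0,0,0.2],0,255]]'
python3 -m crank '[[[0,0,0.2],0,255],[[0,0,0.2],0,255],[[0,0,0.2],0,255],[[0,0,0.2],0,255],[[0,0,0.2],0,255]]'
python3 favg.py 6
python3 - <<'E'
from cell import *
import cv2,numpy as np
im,d=get_image("scene"); cv2.imwrite("pics/s3.png",cv2.resize(im[100:280,130:370,::-1],(800,600),interpolation=cv2.INTER_CUBIC))
E
```

```text
clock: 10.95
position: [0.5154, 0.0024, 0.2711]
ee_rot: [0.094, -3.139, -0.0]
force: [-0.4, -0.5, -8.0]
width: 0.327
clock: 11.45
position: [0.5157, 0.0025, 0.2617]
ee_rot: [-0.094, 3.14, -0.0]
force: [0.7, 0.3, -7.8]
width: 0.328
clock: 11.95
position: [0.5157, 0.0024, 0.2517]
ee_rot: [-0.094, 3.14, -0.0]
force: [1.5, 0.2, -6.7]
width: 0.325
clk 12.25 F mean [-0.218 -0.339 -6.826] sd [0.43 0.54 0.43] Tq [ 0.031 -0.145  0.003] z [0.5156 0.0023 0.2518] w 0.325
```

View pics/s3.png

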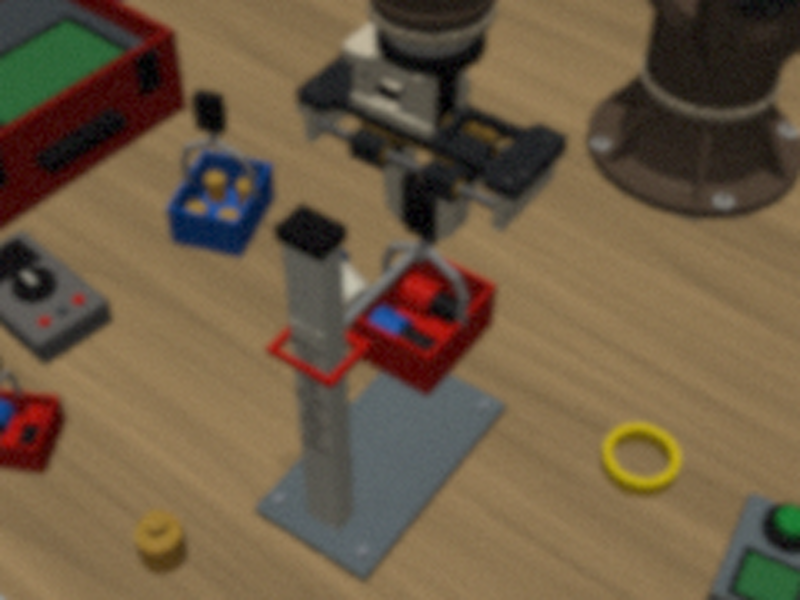

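The bail sits in the hook, and the pointer has sunk about 1 cm with the load easing. I'll keep lowering.

```bash

python3 -m crank '[[[0,0,0.2],0,255],[[0,0,0.25],0,255],[[0,0,0.25],0,255],[[0,0,0.25],0,255],[[0,0,0.25],0,255]]' 
python3 -m crank '[[[0,0,0.25],0,255],[[0,0,0.25],0,255],[[0,0,0.25],0,255],[[0,0,0.25],0,255],[[0,0,0.25],0,255]]'
python3 -m crank '[[[0,0,0.25],0,255],[[0,0,0.25],0,255],[[0,0,0.25],0,255],[[0,0,0.2],0,255],[[0,0,0.1],0,255]]'
python3 favg.py 8
python3 -m crank '[[[0,0,0.2],0,255],[[0,0,0.25],0,255],[[0,0,0.25],0,255],[[0,0,0.25],0,255],[[0,0,0.25],0,255]]' 
python3 -m crank '[[[0,0,0.25],0,255],[[0,0,0.25],0,255],[[0,0,0.25],0,255],[[0,0,0.2],0,255],[[0,0,0.1],0,255]]'
python3 favg.py 12
```

```text
clock: 12.8
position: [0.5156, 0.0024, 0.2395]
ee_rot: [0.094, -3.14, 0.0]
force: [0.4, -0.9, -5.7]
width: 0.325
clock: 13.3
position: [0.5156, 0.0024, 0.2271]
ee_rot: [-0.094, 3.14, -0.0]
force: [-0.5, -1.3, -4.4]
width: 0.323
clock: 13.8
position: [0.5156, 0.0024, 0.2166]
ee_rot: [-0.094, 3.14, -0.0]
force: [0.6, -1.2, -3.5]
width: 0.324
clk 14.2 F mean [-0.587 -1.321 -3.862] sd [0.3  0.5  0.73] Tq [-0.185 -0.073 -0.016] z [0.5156 0.0024 0.2168] w 0.324
clock: 14.7
position: [0.5156, 0.0024, 0.2045]
ee_rot: [-0.094, 3.14, -0.0]
force: [0.0, -1.3, -2.3]
width: 0.328
clock: 15.2
position: [0.5156, 0.0024, 0.1941]
ee_rot: [-0.094, 3.14, 0.0]
force: [-1.7, -0.7, -2.1]
width: 0.324
clk 15.8 F mean [-0.477 -0.905 -2.181] sd [0.41 0.49 0.37] Tq [-0.212 -0.043 -0.005] z [0.5156 0.0024 0.1943] w 0.328
```

```bash

python3 -m crank '[[[0,-0.05,0.2],0,255],[[0,-0.05,0.25],0,255],[[0,0,0.25],0,255],[[0,0,0.25],0,255],[[0,0,0.25],0,255]]' 
python3 -m crank '[[[0,0,0.25],0,255],[[0,0,0.2],0,255],[[0,0,0.1],0,255],[[0,0,0],0,255],[[0,0,0],0,255]]'
python3 favg.py 16
```

```text
clock: 16.3
position: [0.5157, 0.0015, 0.182]
ee_rot: [-0.094, 3.14, 0.0]
force: [-1.1, -0.5, -0.8]
width: 0.327
clock: 16.8
position: [0.5157, 0.0015, 0.1768]
ee_rot: [-0.094, 3.14, 0.0]
force: [0.4, 0.6, -1.0]
width: 0.324
clk 17.6 F mean [ 0.054  0.156 -0.844] sd [0.46 0.46 0.46] Tq [ 0.193 -0.152  0.004] z [0.5157 0.0014 0.1767] w 0.322
```

```bash

python3 -m crank '[[[0,0,0.15],0,255],[[0,0,0.2],0,255],[[0,0,0.2],0,255],[[0,0,0.2],0,255],[[0,0,0.2],0,255]]' 
python3 -m crank '[[[0,0,0.15],0,255],[[0,0,0.1],0,255],[[0,0,0.02],0,255],[[0,0,0],0,255],[[0,0,0],0,255]]'
python3 favg.py 24
python3 - <<'E'
from cell import *
import cv2,numpy as np
im,d=get_image("scene"); np.savez("pics/s4.npz",im=im,d=d);cv2.imwrite("pics/s4.png",cv2.resize(im[100:280,130:370,::-1],(800,600),interpolation=cv2.INTER_CUBIC))
E
```

```text
clock: 18.1
position: [0.5157, 0.0014, 0.167]
ee_rot: [-0.094, 3.14, -0.0]
force: [0.8, 0.8, 0.6]
width: 0.324
clock: 18.6
position: [0.5156, 0.0013, 0.1646]
ee_rot: [-0.094, 3.14, -0.0]
force: [0.3, -0.6, -0.2]
width: 0.326
clk 19.8 F mean [ 0.392 -0.378  0.122] sd [0.57 0.52 0.38] Tq [ 0.019 -0.244 -0.005] z [0.5156 0.0014 0.1645] w 0.325
```

View pics/s4.png

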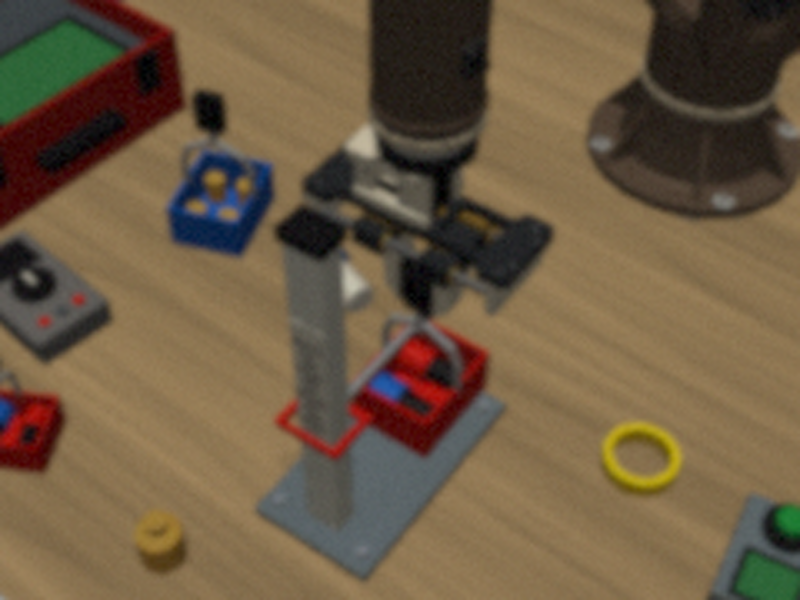

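The hand's net force is about -0.07 N against its empty baseline, so the scale carries the whole weight. I'll ease the grip and open gently.

```bash

python3 -m crank '[[[0,0,0],0,255],[[0,0,0],0,170],[[0,0,0],0,165],[[0,0,0],0,160],[[0,0,0],0,150]]' 8
python3 -m crank '[[[0,0,0],0,130],[[0,0,0],0,100],[[0,0,0],0,60],[[0,0,0],0,20],[[0,0,0],0,0]]'
python3 favg.py 6
python3 - <<'E'
from cell import *
import cv2,numpy as np
im,d=get_image("scene"); np.savez("pics/s5.npz",im=im,d=d);cv2.imwrite("pics/s5.png",cv2.resize(im[100:280,130:370,::-1],(800,600),interpolation=cv2.INTER_CUBIC))
z=np.load("pics/s4.npz")
print(np.abs(im.astype(int)-z["im"])[195:250,200:245].mean())
E
```

```text
clock: 20.35
position: [0.5155, 0.0015, 0.1645]
ee_rot: [0.094, -3.14, -0.0]
force: [-0.6, 0.4, 0.5]
width: 0.399
clock: 20.85
position: [0.5156, 0.0014, 0.1645]
ee_rot: [0.094, -3.14, 0.0]
force: [0.2, 0.4, -0.2]
width: 0.791
clk 21.15 F mean [0.191 0.041 0.264] sd [0.49 0.56 0.34] Tq [ 0.101 -0.142  0.005] z [0.5156 0.0014 0.1645] w 0.997
2.7485521885521886
```

View pics/s5.png

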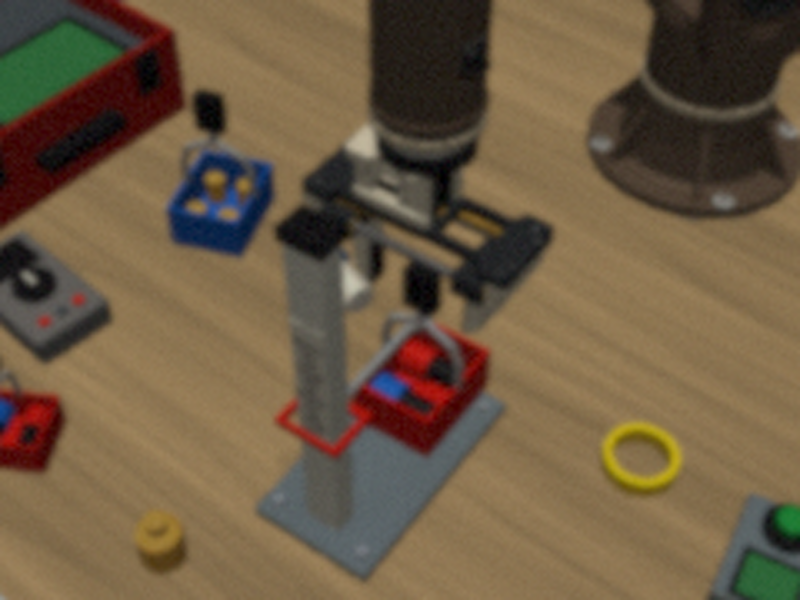

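The basket hangs free in the open jaws and the pointer ring at (325,425) did not move on release. I'll go straight up, then over to the grey console.

```bash

python3 -m crank '[[[0,0,-0.5],0,0],[[0,0,-1.5],0,0],[[0,0,-2.5],0,0],[[0,0,-2.5],0,0],[[0,0,-2.5],0,0]]' 
python3 -m crank '[[[0,0,-1],0,0],[[1.5,2.5,0],0,0],[[1.5,4,0],0,150],[[1.5,4,0],0,255],[[1.5,4,0],0,255]]' 
python3 plan.py 0.435 0.326 0.16 ; python3 - <<'E'
from cell import *
import cv2,numpy as np
im,d=get_image("scene"); cv2.imwrite("pics/s6.png",cv2.resize(im[100:280,130:370,::-1],(600,450),interpolation=cv2.INTER_CUBIC))
E
```

```text
clock: 21.7
position: [0.5155, 0.0016, 0.2609]
ee_rot: [-0.095, 3.14, 0.0]
force: [0.6, 0.7, 0.4]
width: 0.999
clock: 22.2
position: [0.4461, 0.1436, 0.2693]
ee_rot: [0.093, -3.14, 0.0]
force: [0.6, 0.3, 0.1]
width: 0.785
clock 22.2 pos [0.4461 0.1436 0.2693] yaw -176.61 zdir [-1.e-04 -3.e-04 -1.e+00] F [0.58 0.34 0.13] w 0.785 q [ 0.36  0.27 -0.95  1.82  0.24  1.17  0.96]
tool shift cm [ 0.03 18.28 10.92]
```

View pics/s6.png

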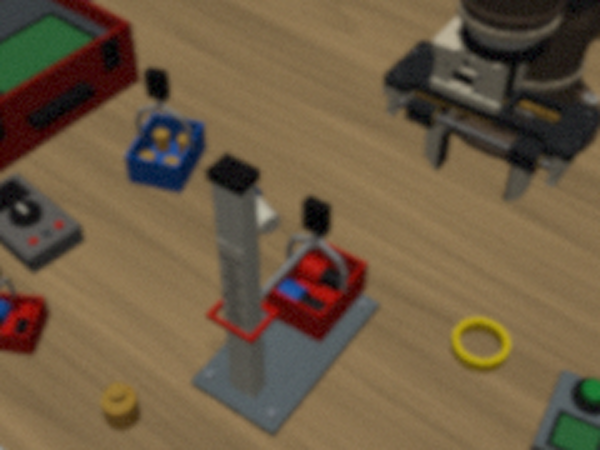

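```bash

python3 -m crank '[[[0,4,0.5],0,255],[[0,4.5,0.5],0,255],[[0,4.5,0.5],0,255],[[0,3.5,0.5],0,255],[[0,1.6,0.5],0,255]]' 
python3 -m crank '[[[0,0,1.5],0,255],[[0,0,1.5],0,255],[[0,0,1.0],0,255],[[0,0,0],0,255]]' 
python3 plan.py 0.435 0.326 0.16 ; python3 - <<'E'
from cell import *
import cv2,numpy as np
from h import *
for n in ["wrist","top","scene"]:
    c=get_calibration(n); im,d=get_image(n); cv2.imwrite(f"pics/k_{n}.png",im[:,:,::-1]); i=im.astype(int)
    P=cloud(n,d,c)
    g=(i[...,1]>1.4*i[...,0])&(i[...,1]>1.4*i[...,2])&(np.hypot(P[...,0]-.436,P[...,1]-.326)<.035)&(P[...,2]>.045)&(P[...,2]<.07)
    q=P[g]
    if len(q)<8: print(n,len(q)); continue
    print(n,len(q),np.percentile(q[:,2],[5,50,95]),q.mean(0))
    t=q[q[:,2]>np.percentile(q[:,2],90)-.004]; print(len(t),t.mean(0),(t[:,:2].min(0)+t[:,:2].max(0))/2,np.ptp(t[:,:2],axis=0),cv2.minEnclosingCircle(t[:,:2].astype(np.float32)))
print([(round(r["score"],2),np.round(r["location"],4)) for r in look_for("record_key_top","wrist")])
E
```

```text
clock: 22.75
position: [0.4348, 0.3267, 0.244]
ee_rot: [0.1, -3.139, -0.002]
force: [-0.2, -0.6, 0.1]
width: 0.304
clock: 23.15
position: [0.4361, 0.3209, 0.2025]
ee_rot: [0.091, -3.138, 0.004]
force: [-0.1, 0.4, -0.4]
width: 0.009
clock 23.15 pos [0.4361 0.3209 0.2025] yaw -176.66 zdir [-0.0022 -0.0027 -1.    ] F [-0.05  0.45 -0.42] w 0.009 q [-0.09  0.47 -0.9   1.76  0.41  1.12  0.51]
tool shift cm [0.07 0.53 4.25]
wrist 524 [0.05220775 0.05694566 0.05818526] [0.43349863 0.32622184 0.0564315 ]
488 [0.43419127 0.32634258 0.05692137] [0.4350521  0.32630832] [0.02731107 0.02628441] ((0.43489784002304077, 0.3262844383716583), 0.013910865411162376)
top 0
scene 102 [0.04598664 0.05488337 0.05817654] [0.43728335 0.32809408 0.05349909]
63 [0.43562765 0.32716869 0.05632807] [0.435192   0.32730848] [0.02531907 0.02583579] ((0.4355117380619049, 0.32726460695266724), 0.013173508457839489)
[(0.92, array([0.438 , 0.3236, 0.0549])), (0.58, array([0.6452, 0.3317, 0.0203])), (0.56, array([0.5036, 0.0409, 0.0461])), (0.51, array([0.268 , 0.3566, 0.0563]))]
```

View pics/k_wrist.png

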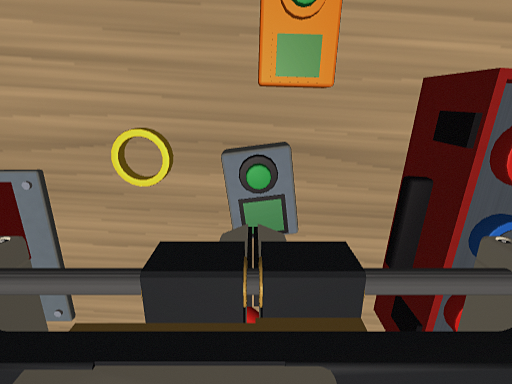

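The wrist view shows the grey console with its green key at (258,176), and the orange look-alike at (300,45). I'll use the grey key at (0.435,0.3265,0.057).

```bash

python3 -m crank '[[[0,0,3],0,255],[[0,0,3],0,255],[[0,0,3],0,255],[[0,0,1],0,255],[[0,0,0],0,255]]' 
python3 favg.py 4
python3 plan.py 0.435 0.3265 0.070
```

```text
clock: 23.85
position: [0.4359, 0.3228, 0.104]
ee_rot: [0.094, -3.139, 0.002]
force: [-0.9, -0.1, 1.0]
width: 0.003
clk 24.05 F mean [ 0.49  -0.144  0.825] sd [0.54 0.37 0.4 ] Tq [ 0.122 -0.143  0.016] z [0.4369 0.3241 0.1061] w 0.01
clock 24.05 pos [0.4369 0.3241 0.1061] yaw -176.57 zdir [ 0.002   0.0015 -1.    ] F [0.57 0.07 1.15] w 0.01 q [-0.15  0.58 -0.83  1.86  0.53  0.93  0.41]
tool shift cm [0.19 0.25 3.61]
```

```bash

python3 -m crank '[[[0.15,0.2,1.2],0,255],[[0,0,1.2],0,255],[[0,0,0.8],0,255],[[0,0,0],0,255],[[0,0,0],0,255]]' 
python3 favg.py 6
python3 plan.py 0.435 0.3265 0.057
```

```text
clock: 24.55
position: [0.4343, 0.3251, 0.0722]
ee_rot: [0.095, -3.139, 0.001]
force: [0.1, 0.6, -0.4]
width: 0.005
clk 24.85 F mean [ 0.343  0.197 -0.235] sd [0.66 0.36 0.27] Tq [ 0.101 -0.141  0.004] z [0.4348 0.3253 0.0728] w 0.002
clock 24.85 pos [0.4348 0.3253 0.0728] yaw -176.57 zdir [ 5.e-04  3.e-04 -1.e+00] F [0.74 0.07 0.14] w 0.002 q [-0.18  0.62 -0.79  1.89  0.57  0.87  0.36]
tool shift cm [-0.03  0.12  1.58]
```

```bash

python3 -m crank '[[[0,0.1,0.6],0,255],[[0,0,0.6],0,255],[[0,0,0.2],0,255],[[0,0,0.2],0,255],[[0,0,0],0,255]]' 
python3 -m crank '[[[0,0,0.2],0,255],[[0,0,0.1],0,255],[[0,0,0],0,255]]'
python3 favg.py 4
```

```text
clock: 25.35
position: [0.4343, 0.3259, 0.0562]
ee_rot: [0.094, -3.14, 0.001]
force: [-0.1, -1.1, 1.8]
width: 0.009
clock: 25.65
position: [0.4345, 0.3261, 0.0535]
ee_rot: [-0.094, 3.14, -0.0]
force: [-1.5, -2.0, 3.5]
width: 0.007
clk 25.85 F mean [-1.176 -1.49   4.083] sd [0.34 0.29 0.25] Tq [-0.197  0.165  0.002] z [0.4345 0.3262 0.0536] w 0.006
```

```bash

python3 -m crank '[[[0,0,0.2],0,255],[[0,0,0],0,255]]' 
python3 -m crank '[[[0,0,0.1],0,255],[[0,0,0],0,255]]' 
python3 favg.py 3
```

```text
clock: 26.05
position: [0.4345, 0.3262, 0.0514]
ee_rot: [-0.094, 3.14, 0.0]
force: [-2.4, -1.0, 3.0]
width: 0.002
clock: 26.25
position: [0.4346, 0.3262, 0.0512]
ee_rot: [-0.094, 3.14, -0.0]
force: [-3.2, -3.8, 13.3]
width: 0.005
clk 26.4 F mean [-3.303 -4.224 12.814] sd [0.48 0.18 0.59] Tq [-0.707  0.555 -0.01 ] z [0.4346 0.3262 0.0512] w 0.003
```

The key has bottomed: the force rose to 13 N and the tool stopped at z = 0.0512, against 5 N for full travel. I'll let it come up and retreat.

```bash

python3 -m crank '[[[0,0,0],0,255],[[0,0,-0.3],0,255],[[0,0,-0.5],0,255],[[0,0,-1],0,255],[[0,0,-2],0,255]]' 
python3 -m crank '[[[0,0,-3],0,255],[[0,0,-4],0,255],[[0,0,-4],0,255],[[0,0,-2],0,255],[[0,0,0],0,255]]' 
python3 favg.py 4
python3 - <<'E'
from cell import *
import cv2,numpy as np
from h import *
im,d=get_image("scene"); 
z=np.load("pics/scene0.npz")
P=cloud("scene",d);i=im.astype(int)
g=(i[...,1]>1.4*i[...,0])&(i[...,1]>1.4*i[...,2])&(np.hypot(P[...,0]-.436,P[...,1]-.326)<.03)&(P[...,2]>.04)
print("key z",np.percentile(P[g][:,2],[50,90,95]))
cv2.imwrite("pics/s7.png",im[:,:,::-1])
a=cv2.imread("pics/s5.png"); b=cv2.resize(im[100:280,130:370,::-1],(800,600),interpolation=cv2.INTER_CUBIC)
r=slice(380,470),slice(260,380); print("ring diff",np.abs(a[r].astype(int)-b[r]).mean())
cv2.imwrite("pics/s7c.png",b)
E
```

```text
clock: 26.9
position: [0.434, 0.3255, 0.0882]
ee_rot: [0.094, -3.138, 0.002]
force: [0.6, 0.4, 0.3]
width: 0.006
clock: 27.4
position: [0.4355, 0.3277, 0.2221]
ee_rot: [-0.094, 3.136, 0.005]
force: [0.2, 0.7, -0.7]
width: 0.003
clk 27.6 F mean [-0.456 -0.15  -0.218] sd [0.32 0.23 0.9 ] Tq [ 0.109 -0.135 -0.043] z [0.4342 0.3255 0.2175] w 0.006
key z [0.05468324 0.05748093 0.05792456]
ring diff 1.8575308641975308
```

View pics/s7c.png

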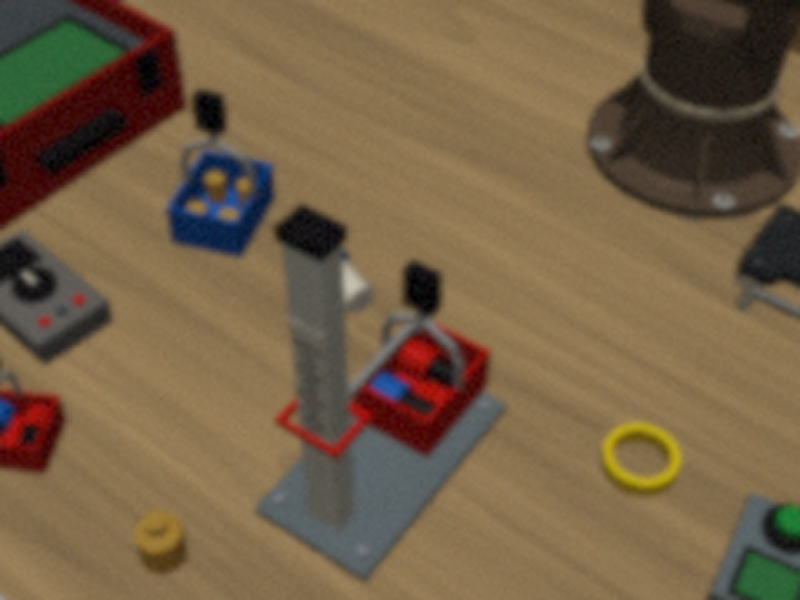

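View pics/s7.png

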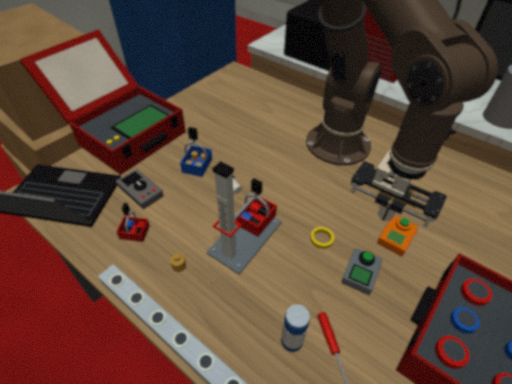

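The red basket hangs still at scene (258,212) with the pointer ring at (228,228) unchanged. The key is back up (top at 0.0575 m), the hand touches nothing, and everything else is in its place.

```bash
python3 -c "
from cell import workorder; print(workorder.sign_off())"
```

```text
the job is handed in; nothing more can be done
None
```

The red basket is hanging by its bail on the scale hook. The green record key was pressed fully down and came up again, and the job is handed in at about 28 s.

- **Which basket:** I took the larger red one, 99 x 79 mm by depth; the other measures 76 x 61 mm.
- **Lowering and letting go:** I lowered it at 20–25 mm/s for about 97 mm of pointer travel. I let go when the hand's net load was about 0.1 N off its empty reading. The force noise is about ±0.15 N even after averaging, so the match is only that good. I could not read the pointer's speed, but its ring stood at the same place in the pictures before release, after it and at the end.
- **Record key:** I pressed the grey console's key, not the orange look-alike's. It bottomed at 13 N after about 6 mm of travel. Its top reads 0.0575 m again, as before the press.
- **Rest of the bench:** in the last scene picture the hand touches nothing, and the blue basket and the other things look unmoved.
- **What disagreed:** a side force of about 1 N showed while lowering, and a 1 mm sideways shift removed most of it. No check failed.

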